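# Clamp the open case in the bench fixture

## Task

Get the open aluminium case held for soldering: slide it along the fixture, between the guide rails, until its flange is fully home against the two stops under the toggle clamp, then push the clamp's handle over and down past its dead point until it snaps into lock with the rubber foot pressing on the flange. Just push with the fingertips, nothing needs gripping: do not lift or tip the case, and leave the solder reel, the tip cleaner and the flux bottle where they stand.

Things in the scene. Friction and masses are not known exactly. Their poses are not given: they have to be found in the camera images.
- fixture: aluminium plate 300 (x) x 110 (y) x 12 mm, fixed on the bench; origin: centre of its underside, at bench level. x runs along it from the clamp end (-x) to the loading end (+x), z up. Two black guide rails, 10 mm high, stand on it along x = -25 to +145 mm, inside faces at y = +-37 mm. A steel toggle clamp is screwed on the centre line at the -x end; its bracket, 58 mm wide, is 65 mm high over the bench.
- stops (a point): point midway between two small steel stop blocks (14 mm high, at y = +-24 mm) on the fixture, level with their faces and with the plate's top: x = -28 mm, y = 0, 12 mm above the bench in the fixture's frame; the fixture's axes. The case is pushed in the -x direction until its flange edge meets both faces.
- case: open die-cast aluminium case, circuit board inside, loose between the rails, 70 mm wide, 0.2 to 0.35 kg; origin: centre of its underside; axes as the fixture's. Box part 74 mm long (end walls at x = +-37 mm), 28 mm high; at each end a flat flange 5 mm thick reaches to x = +-63 mm. Home: origin at x = +35 mm in the fixture's frame; it starts 25 to 48 mm short of that. Slides with 1 to 3 N.
- bar_pivot (a point): pivot of the clamp's bar in the bracket: x = -80 mm, y = 0, 36 mm above the bench in the fixture's frame. The bar reaches 70 mm from here towards the case, carries the rubber foot and stands raised 25 to 45 degrees while the clamp is open.
- clamp_handle: handle of the toggle clamp, steel with a black sleeve 18 mm wide, 13 mm thick, spanning x = -40 to -126 mm, centred at z = -2 mm. Origin: the pin joining it to the bar; axes parallel to the fixture's when locked. At the start it stands up, its free (-x) end 45 to 63 degrees above level, leaning away from the case. To clamp, the free end is pushed further over, away from the case and down, to level.
- handle_end (a point): centre of the end face of the handle's sleeve; axes of clamp_handle. Swings on an arc of about 125 mm radius. Locked: x = -206 mm, y = 0, 58 mm above the bench in the fixture's frame, sleeve level. The handle stays where left until the foot meets the flange (20 degrees above level); then the push near the end rises to 6 N before the dead point (8 degrees above level), past which the handle snaps down to a hard stop.
- clamp_foot: sprung spindle with a round rubber foot, 15 mm in diameter, near the end of the clamp's bar; origin on the bar's centre line, 62 mm from bar_pivot, the foot's face 22 mm below it. Locked, it presses on the case's flange with 20 to 35 N.
- solder_reel: bystander: reel of solder standing on its flange, 54 mm diameter, 44 mm high; origin at the centre of its underside
- tip_cleaner: bystander: round steel tin with brass wool, 68 mm diameter, 34 mm high without the wool; origin at the centre of its underside
- flux_bottle: bystander: white plastic bottle, 44 mm diameter, 85 mm high; origin at the centre of its underside
Things that resemble listed ones, but are neither listed nor needed, are in the scene too. Of the things that look like the case, the middle-sized one is meant.

How it is judged:
By the outcome, as a careful person would: the job done as asked, in the order asked, and still so for the second after the job is handed in, with the robot touching nothing.
It also fails if it takes over 45 s, if anything falls off the work surface, if the arm or the gripper's body presses on something with over 40 N, if the wrist force passes 120 N, or if a joint passes its speed limit or range.

## Robot

A 6-joint arm with a two-finger parallel gripper is mounted at the origin on the work surface. World frame = base frame: x ahead of the robot, y to its left, z up, the work surface at z = 0. Lengths are in mm, angles in rad, forces in N, time in s.
With the tool pointing down it reaches from about 350 to 775 mm from the base axis. Payload 7.3 kg.
Tool frame: the origin (TCP) lies at the centre of the arm's flange, where the gripper is bolted on; the fingertips stand 178 mm ahead of it and the grasp point (between the pads) lies 159 mm ahead of it; z points along the fingers, y is the direction in which the jaws open and shut (so a half turn about z gives the same grasp; the last joint's range is limited). The gripper opens to 92 mm and grips with 3 to 60 N. Pads are 19 mm wide; open, the fingers measure 130 mm over their backs; the gripper's body (75 mm by 190 mm) begins 47 mm behind the grasp point.
Start: joints at [0.991, 0.342, 1.524, -0, 1.275, -0.146], TCP at [220.648, 476.384, 404.741] pointing down, gripper open.
Joint ranges: [-2.53, 2.53], [-0.77, 2.02], [0.04, 2.7], [-1, 4.14], [0.28, 2.66], [-3.11, 3.11]. Speed limits (rad/s): [2.57, 2.57, 3.14, 3.14, 3.14, 3.14].

## Interface

Orientations are given as [roll, pitch, yaw] about the fixed x, y, z axes, in that order (R = Rz(yaw) Ry(pitch) Rx(roll)).
In Python, from plant import get_obs, capture, close_job gives the robot as it stands. The module is installed in compiled form; this text tells all that it offers.
- The arm moves only by the shell command python3 -m pendant 'ROWS'. ROWS is JSON, a list of rows, each a list of 3 entries, a list of its own where there are three numbers: the shift along the tool's x, y, z in m, then the turn, a rotation vector about the tool's x, y, z in rad, then the finger opening in m, from 0 to 0.0918. In form: [[[tx, ty, tz], [wx, wy, wz], fingers], ...]. A call has 1 to 10 rows; each row is the pose to reach, as a shift and turn from the pose commanded when the call began, along the tool's axes at that moment; what a row does not reach only later rows make up. A row lasts 1/12 s, in which the tool goes at most 41.7 mm and 7.16 degrees, less where a joint would pass 70% of its speed; a pose out of reach is approached as far as the arm can. A call with a gripper value outside its range is refused whole. The fingers move at their own pace and stop on an object; the grip force is fixed at half the most. Time passes only in rows, so rows that repeat a pose let the fingers close. It gives the time, the measured TCP pose, the force and the opening at its end, in the units of the state.
- get_obs(): the state, without advancing time (a new reading comes with each control period).
- capture(name): name is "scene" or "top" or "wrist"; returns a dict with "color" (384x512x3 uint8, red, green, blue), "mtx" (3x3 intrinsics, pixels), "rvec" (rotation vector, rad) and "tvec" (3), from world to camera coordinates, as OpenCV has them. Camera axes: x right, y down, z forward; pixel columns grow to the right and rows downward; lengths in mm; the calibration is good to about 2 mm. A picture is of the moment at which its call begins. There is no depth.
- close_job(): hands the job in, once; it reports no verdict.
The state is a dict: "time": time; "joint_positions": joint angles; "dq": joint speeds; "tau": joint torques, N m; "tool_pos": TCP position; "tcp_rot": TCP orientation; "contact_force": force on the tool from outside, world axes, zero at the start; "moment": the same for the moment, N m; "grip_width": finger opening in mm.
Only numpy, scipy, OpenCV 4.12 (cv2) and the standard library are available. Lean on these libraries where they do the work, as an engineer would, in place of code of your own. Each camera call takes 0.05 s, during which the arm holds its last target. There are 200 camera calls.

## Working session

There is one attempt and no reset: what is moved stays moved. The work goes in short steps, Python scripts to look and compute and a shell command to move; the robot and the scene stay as the last step left them, time stands still between calls to the robot, and variables do not carry over. Pictures are saved under pics/ and viewed, about 8 in all and at most 12, crops included, and the job is handed in when it is done.

```bash
mkdir -p pics; cat > h.py <<'E'
import numpy as np, cv2
from plant import get_obs, capture
from scipy.spatial.transform import Rotation as Rn
def ray(c,u,v,z):
    R,_=cv2.Rodrigues(np.array(c["rvec"],float)); t=np.array(c["tvec"],float).ravel()
    d=R.T@np.linalg.inv(np.array(c["mtx"]))@np.array([u,v,1.]); o=-R.T@t
    return o+d*(z-o[2])/d[2]
def proj(c,P):
    p,_=cv2.projectPoints(np.array(P,float).reshape(-1,1,3),np.array(c["rvec"],float),np.array(c["tvec"],float),np.array(c["mtx"],float),None); return p.reshape(-1,2)
def save(c,n,crop=None,s=1):
    im=cv2.cvtColor(c["color"],cv2.COLOR_RGB2BGR)
    if crop: x0,y0,x1,y1=crop; im=im[y0:y1,x0:x1]
    cv2.imwrite("pics/"+n,cv2.resize(im,None,fx=s,fy=s,interpolation=cv2.INTER_CUBIC))
E
python3 - <<'E'
from h import *
import pickle
a=capture("scene");b=capture("top");pickle.dump((a,b),open("c0.pkl","wb"))
save(a,"s0.png",None,1.5);save(b,"t0.png",None,1.5)
print(get_obs())
E
```

```text
{'time': 0.1, 'joint_positions': array([ 9.90929266e-01,  3.42649408e-01,  1.52487795e+00, -2.96547509e-05,
        1.27539868e+00, -1.46002653e-01]), 'dq': array([-3.48804574e-04, -6.88442256e-04, -2.70905142e-03,  5.56445801e-05,
        2.26036382e-03, -1.11383177e-03]), 'tau': array([ 1.99236092e-03, -4.32007492e+01, -2.44693065e+01,  7.19501940e-02,
        5.26005775e-02, -1.12368791e-04]), 'tool_pos': array([220.62433007, 476.27312403, 404.13138716]), 'tcp_rot': array([-3.14026934e+00, -1.65928843e-04,  2.70773679e+00]), 'contact_force': array([-0.19868645,  0.17484735,  0.10820328]), 'moment': array([0.00542923, 0.00233633, 0.02512807]), 'grip_width': 91.84184167639211}
```

View pics/s0.png

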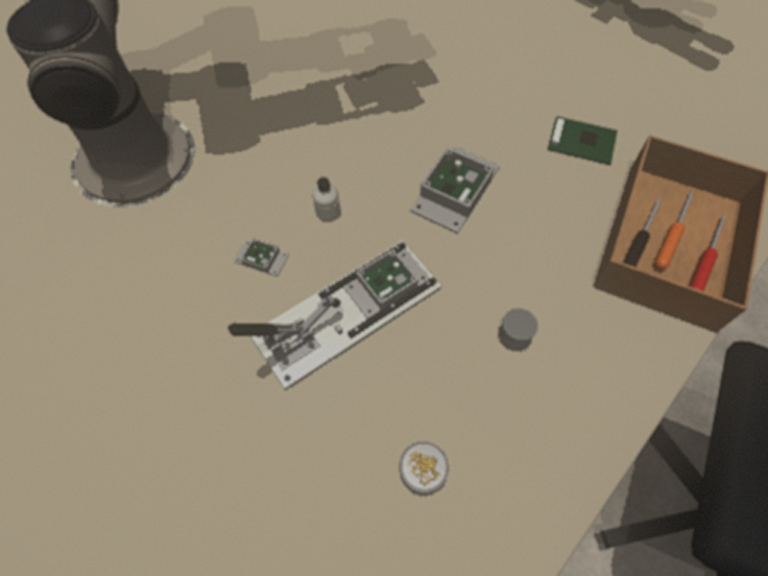

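View pics/t0.png

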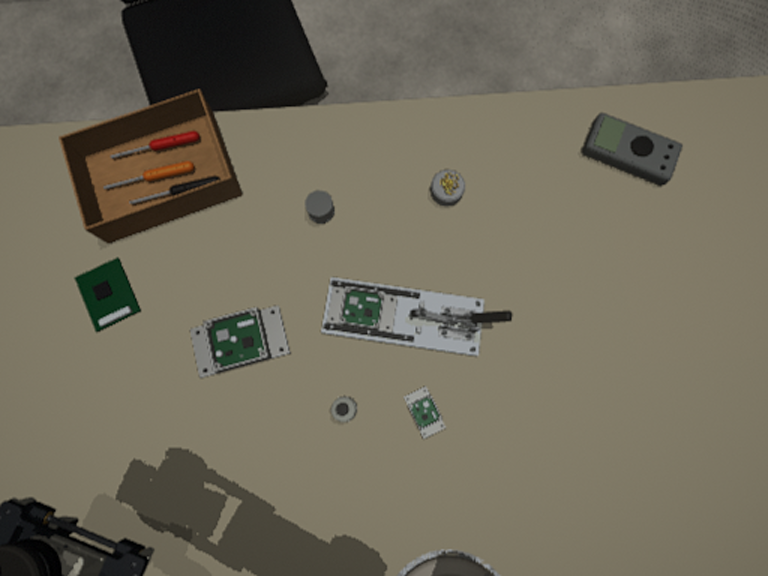

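The scene view (1.5x) shows three case look-alikes: a large one at (455,188), the middle one in the fixture at (388,275) and a small one at (262,256). The bare board at (583,140) is not a case. In the top view the same three are at (240,340), (361,307) and (425,412). I choose the one in the fixture. The handle end is at top (511,316).

```bash
python3 - <<'E'
from h import *
import pickle
a,b=pickle.load(open("c0.pkl","rb"))
save(b,"t1.png",(205,175,350,245),5)
im=b["color"]
for n,q in (("top corners",[(331,277),(484,298),(479,355),(321,334)]),):
    q=[(x/1.5-.17,y/1.5-.17) for x,y in q]
    P=np.array([ray(b,u,v,12)[:2] for u,v in q]);print(P.round(1),P.mean(0),[np.linalg.norm(P[i]-P[i-1]).round(1) for i in range(4)])
hsv=cv2.cvtColor(im,cv2.COLOR_RGB2HSV)
m=((hsv[...,1]<45)&(hsv[...,2]>120)).astype(np.uint8);m[:180]=0;m[245:]=0;m[:,:205]=0;m[:,350:]=0
ys,xs=np.nonzero(m);r=cv2.minAreaRect(np.stack([xs,ys],1).astype(np.float32))
q=cv2.boxPoints(r);P=np.array([ray(b,u,v,12)[:2] for u,v in q]);print(q,P.round(1),P.mean(0))
cs,_=cv2.findContours(m,0,2)
R,_=cv2.Rodrigues(np.array(b["rvec"],float));print("cam",-R.T@np.ravel(b["tvec"]))
R,_=cv2.Rodrigues(np.array(a["rvec"],float));print("cam scene",-R.T@np.ravel(a["tvec"]))
E
```

```text
[[ 617.8  165.4]
 [ 554.1 -124.3]
 [ 446.7 -101.9]
 [ 508.8  190.4]] [531.82616365  32.40249376] [np.float64(111.8), np.float64(296.7), np.float64(109.7), np.float64(298.8)]
[[213.44046 221.86093]
 [218.97842 183.64905]
 [324.37338 198.92368]
 [318.83542 237.13556]] [[ 510.7  191.4]
 [ 620.6  169.7]
 [ 552.4 -129.5]
 [ 445.  -100.8]] [532.17381717  32.68868697]
cam [ 364.20697682   90.4681412  1010.38760487]
cam scene [ 843.49822022 -215.76217135  820.88163874]
```

View pics/t1.png

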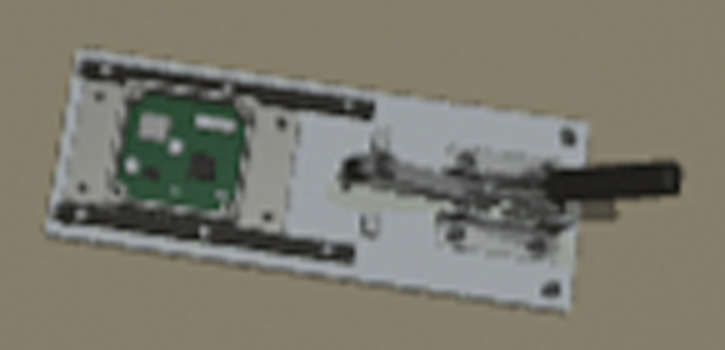

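The crop confirms the middle case sits between the rails. Its -x flange edge is at crop (295,175), the stops are at (375,140) and (370,225), and the sleeve end is at (678,180).

```bash
cat >> h.py <<'E'
C=np.array([532,32.5]);th=np.radians(77.8)
X=np.array([np.cos(th),np.sin(th)]);Y=np.array([-X[1],X[0]])
def fx(p): p=np.array(p);d=p[...,:2]-C;return np.array([d@X,d@Y,p[2] if p.ndim==1 else 0]).round(1)
def w(f): return np.array([*(C+f[0]*X+f[1]*Y),f[2]])
def yplane(c,u,v):
    p,q=fx(ray(c,u,v,0)).astype(float),fx(ray(c,u,v,200)).astype(float);s=-p[1]/(q[1]-p[1]);return (p+s*(q-p)).round(1)
def tip():
    o=get_obs();R=Rn.from_euler("xyz",o["tcp_rot"]);P=np.array(o["tool_pos"])+R.apply([0,0,178])
    print("t",round(o["time"],2),"tip fixture",fx(P),"yaw",np.degrees(o["tcp_rot"]).round(2),"F fixture",(o["contact_force"][:2]@X).round(1),(o["contact_force"][:2]@Y).round(1),o["contact_force"][2].round(1),"grip",round(o["grip_width"],1));return P,R,o
def togo(f):
    P,R,o=tip();print("tool shift m",(R.inv().apply(w(f)-P)/1000).round(4),"turn z",round((o["tcp_rot"][2]-th),3))
E
python3 - <<'E'
from h import *
import pickle
a,b=pickle.load(open("c0.pkl","rb"))
k=lambda u,v:(205+u/5-.4,175+v/5-.4)
print("stop faces top",fx(ray(b,*k(365,140),26)),fx(ray(b,*k(360,225),26)))
print("flange",fx(ray(b,*k(295,175),17)),"box wall +x",fx(ray(b,*k(120,145),40)),"-x",fx(ray(b,*k(243,165),40)))
print("plate ends",fx(ray(b,*k(62,143),12)),fx(ray(b,*k(577,217),12)))
print("handle top",yplane(b,*k(678,180)),"scene",yplane(a,230/1.5,329/1.5))
# triangulate
def Pm(c): return np.array(c["mtx"])@np.hstack([cv2.Rodrigues(np.array(c["rvec"],float))[0],np.reshape(c["tvec"],(3,1))])
t=cv2.triangulatePoints(Pm(a),Pm(b),np.array([[230/1.5],[329/1.5]]),np.array([[k(678,180)[0]],[k(678,180)[1]]]));print("tri",fx((t[:3]/t[3]).ravel()))
togo([125,0,150])
E
```

```text
stop faces top [-21.6 -22.4  26. ] [-24.7  25.9  26. ]
flange [14.9  1.2 17. ] box wall +x [113.6   1.7  40. ] -x [44.4  3.6 40. ]
plate ends [1.493e+02 1.000e-01 1.200e+01] [-146.8    2.6   12. ]
handle top [-172.8    0.   142.4] scene [-170.7    0.   156.4]
tri [-170.6    2.1  152.4]
t 0.1 tip fixture [367.7 398.2 226.1] yaw [-1.7992e+02 -1.0000e-02  1.5514e+02] F fixture 0.1 0.2 0.1 grip 91.8
tool shift m [-0.4417 -0.1495  0.0763] turn z 1.35
```

```bash
python3 -m pendant '[[[-0.44,-0.15,0.07],[0,0,1.35],0],[[-0.44,-0.15,0.07],[0,0,1.35],0],[[-0.44,-0.15,0.07],[0,0,1.35],0],[[-0.44,-0.15,0.07],[0,0,1.35],0],[[-0.44,-0.15,0.07],[0,0,1.35],0],[[-0.44,-0.15,0.07],[0,0,1.35],0],[[-0.44,-0.15,0.07],[0,0,1.35],0],[[-0.44,-0.15,0.07],[0,0,1.35],0],[[-0.44,-0.15,0.07],[0,0,1.35],0],[[-0.44,-0.15,0.07],[0,0,1.35],0]]'; python3 -c "
from h import *
togo([134,0,100])"
```

```text
time: 0.93
tool_pos: [519.7, 190.1, 342.1]
tcp_rot: [-3.141, 0.0, 1.451]
contact_force: [1.0, 0.2, 0.2]
grip_width: 29.8
t 0.93 tip fixture [151.4  45.4 164.1] yaw [-179.97    0.     83.16] F fixture 0.4 -0.9 0.2 grip 29.8
tool shift m [-0.0216  0.0436  0.0641] turn z 0.094
```

```bash
python3 -m pendant '[[[-0.022,0.0436,0.064],[0,0,0.094],0],[[-0.022,0.0436,0.064],[0,0,0.094],0],[[-0.022,0.0436,0.064],[0,0,0.094],0],[[-0.022,0.0436,0.064],[0,0,0.094],0],[[-0.022,0.0436,0.064],[0,0,0.094],0],[[-0.022,0.0436,0.064],[0,0,0.094],0]]'; python3 - <<'E'
from h import *
togo([134,0,26])
c=capture("wrist");save(c,"w1.png",None,1.5)
for n,f in (("load end +",(150,55,12)),("load end -",(150,-55,12)),("stopL",(-28,24,26)),("stopR",(-28,-24,26)),("origin",(0,0,12))): print(n,proj(c,w(f))*1.5)
E
```

```text
time: 1.43
tool_pos: [559.1, 165.9, 280.3]
tcp_rot: [3.14, -0.001, 1.365]
contact_force: [-0.4, 0.3, -0.6]
grip_width: 0.5
t 1.43 tip fixture [136.4   1.3 102.3] yaw [ 1.7989e+02 -6.0000e-02  7.8210e+01] F fixture 0.2 0.4 -0.6 grip 0.5
tool shift m [-0.0024  0.0012  0.0763] turn z 0.007
load end + [[285.93460562 266.14318333]]
load end - [[496.06311332 267.41562205]]
stopL [[348.19553869 567.83255736]]
stopR [[429.81412745 568.15972469]]
origin [[389.30387818 510.90445714]]
```

View pics/w1.png

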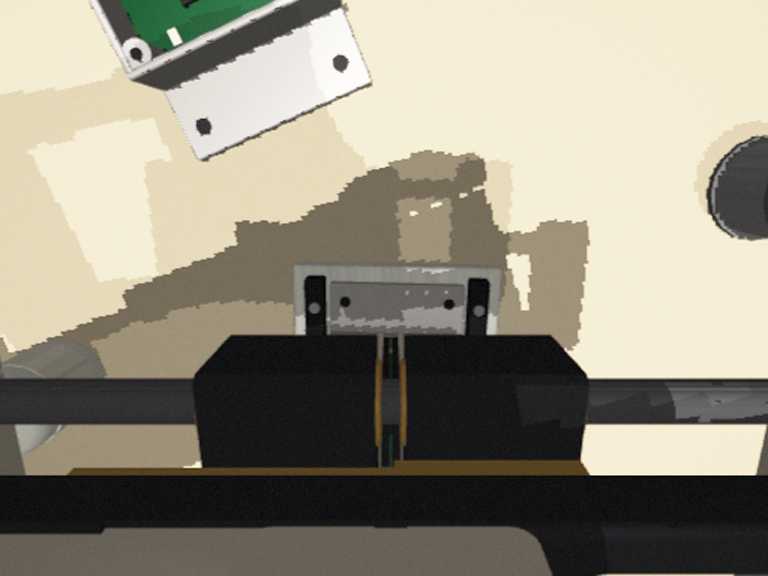

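The wrist view shows the plate's load end at (294..500,266) and the case's +x flange edge at row 283, which puts the case at about x=78. The fixture lies about 3 mm further to -y than I measured. Next I descend behind the box wall, above the flange.

```bash
python3 -m pendant '[[[-0.001,0.004,0.04],[0,0,0.007],0],[[-0.001,0.004,0.06],[0,0,0.007],0],[[-0.001,0.004,0.075],[0,0,0.007],0],[[-0.001,0.004,0.075],[0,0,0.007],0]]'; python3 - <<'E'
from h import *
tip();c=capture("top");save(c,"t2.png",(205,165,350,245),5)
print((proj(c,w((126,-3,26)))-[205,165])*5)
E
```

```text
time: 1.82
tool_pos: [561.9, 163.9, 202.1]
tcp_rot: [-3.138, 0.001, 1.358]
contact_force: [-0.8, 0.5, 0.0]
grip_width: 0.3
t 1.82 tip fixture [134.6  -0.8  24.1] yaw [-1.7981e+02  7.0000e-02  7.7820e+01] F fixture 0.3 0.9 0.0 grip 0.3
[[ 99.2672     186.54486631]]
```

View pics/t2.png

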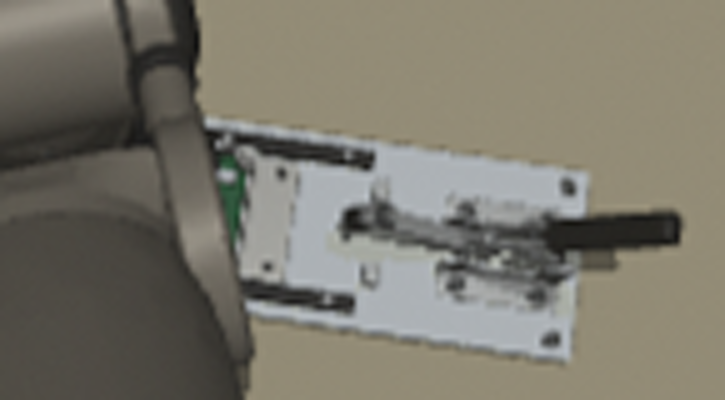

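The arm hides the fingers, but nothing has been touched and the case's -x flange edge is still at crop x of about 295. I push now.

```bash
python3 -m pendant '[[[-0.005,0,0],[0,0,0],0],[[-0.009,0,0],[0,0,0],0],[[-0.013,0,0],[0,0,0],0],[[-0.017,0,0],[0,0,0],0],[[-0.021,0,0],[0,0,0],0],[[-0.025,0,0],[0,0,0],0],[[-0.029,0,0],[0,0,0],0],[[-0.033,0,0],[0,0,0],0],[[-0.037,0,0],[0,0,0],0],[[-0.037,0,0],[0,0,0],0]]'; python3 -c "
from h import *
tip()"
```

```text
time: 2.7
tool_pos: [555.1, 126.2, 203.5]
tcp_rot: [-3.141, 0.001, 1.356]
contact_force: [-0.0, -0.5, -0.1]
grip_width: 0.5
t 2.7 tip fixture [96.3 -2.6 25.5] yaw [-1.7996e+02  4.0000e-02  7.7710e+01] F fixture -0.5 -0.1 -0.1 grip 0.5
```

```bash
python3 -m pendant '[[[-0.003,0,0],[0,0,0],0],[[-0.006,0,0],[0,0,0],0],[[-0.009,0,0],[0,0,0],0]]'; python3 - <<'E'
from h import *
tip();c=capture("top");save(c,"t3.png",(205,165,350,245),5)
k=lambda f:((proj(c,w(f))-[205,165])*5).round()
print(k((-28,0,17)),k((-18,0,17)))
E
```

```text
time: 2.95
tool_pos: [553.2, 118.1, 203.4]
tcp_rot: [-3.141, 0.0, 1.357]
contact_force: [0.4, 2.2, 0.5]
grip_width: 0.5
t 2.95 tip fixture [88.1 -2.5 25.4] yaw [-1.7996e+02  1.0000e-02  7.7750e+01] F fixture 2.3 0.1 0.5 grip 0.5
[[368. 231.]] [[351. 229.]]
```

View pics/t3.png

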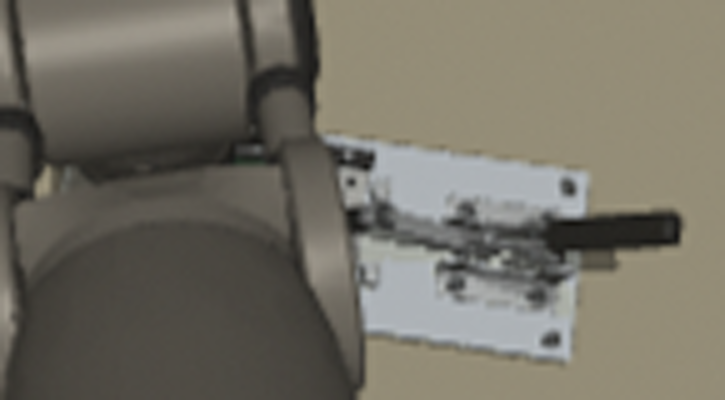

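The flange is at crop (365,190), close to the stop at (380,190), and the sliding force is 2.3 N. I keep pushing in small steps and watch the force.

```bash
python3 -m pendant '[[[-0.002,0,0],[0,0,0],0],[[-0.004,0,0],[0,0,0],0]]'; python3 -c "
from h import *
tip()"; python3 -m pendant '[[[-0.001,0,0],[0,0,0],0],[[-0.002,0,0],[0,0,0],0]]'; python3 -c "
from h import *
tip()"
```

```text
time: 3.17
tool_pos: [552.5, 114.3, 203.5]
tcp_rot: [-3.141, -0.0, 1.357]
contact_force: [3.9, 9.3, -0.0]
grip_width: 0.3
t 3.17 tip fixture [84.3 -2.7 25.5] yaw [-1.7998e+02 -1.0000e-02  7.7730e+01] F fixture 9.9 -1.9 -0.0 grip 0.3
time: 3.33
tool_pos: [552.7, 113.4, 204.0]
tcp_rot: [3.14, -0.003, 1.356]
contact_force: [3.5, 13.7, 0.8]
grip_width: 0.7
t 3.33 tip fixture [84.  -3.5 26. ] yaw [179.89  -0.18  77.68] F fixture 14.1 -0.5 0.8 grip 0.7
```

```bash
python3 -m pendant '[[[-0.001,0,0],[0,0,0],0],[[-0.001,0,0],[0,0,0],0]]'; python3 -c "
from h import *
tip()"; python3 -m pendant '[[[0.012,0,0],[0,0,0],0],[[0.015,0,-0.04],[0,0,0],0],[[0.015,0,-0.08],[0,0,0],0],[[0.015,0,-0.12],[0,0,0],0],[[0.015,0,-0.16],[0,0,0],0],[[-0.025,0,-0.175],[0,0,0],0],[[-0.065,0,-0.175],[0,0,0],0],[[-0.105,0,-0.175],[0,0,0],0],[[-0.145,0,-0.175],[0,0,0],0],[[-0.185,0,-0.175],[0,0,0],0]]'; python3 - <<'E'
from h import *
tip();c=capture("wrist");save(c,"w2.png",None,1.5);import pickle;pickle.dump(c,open("w2.pkl","wb"))
for f in ((150,55,12),(-28,24,26),(-28,-24,26),(72,0,40),(-28,0,17)): print(f,(proj(c,w(f))*1.5).round())
E
```

```text
time: 3.5
tool_pos: [552.6, 113.2, 204.2]
tcp_rot: [3.139, -0.004, 1.356]
contact_force: [2.7, 13.5, 0.4]
grip_width: 0.3
t 3.5 tip fixture [84.  -3.5 26.2] yaw [179.86  -0.26  77.68] F fixture 13.8 0.2 0.4 grip 0.3
time: 4.33
tool_pos: [511.7, -70.9, 378.7]
tcp_rot: [-3.141, 0.001, 1.357]
contact_force: [1.8, -0.4, -0.6]
grip_width: 0.3
t 4.33 tip fixture [-105.5   -1.8  200.7] yaw [-1.7995e+02  5.0000e-02  7.7770e+01] F fixture -0.0 -1.8 -0.6 grip 0.3
(150, 55, 12) [[ 293. -168.]]
(-28, 24, 26) [[350. 144.]]
(-28, -24, 26) [[423. 144.]]
(72, 0, 40) [[386. -37.]]
(-28, 0, 17) [[386. 145.]]
```

View pics/w2.png

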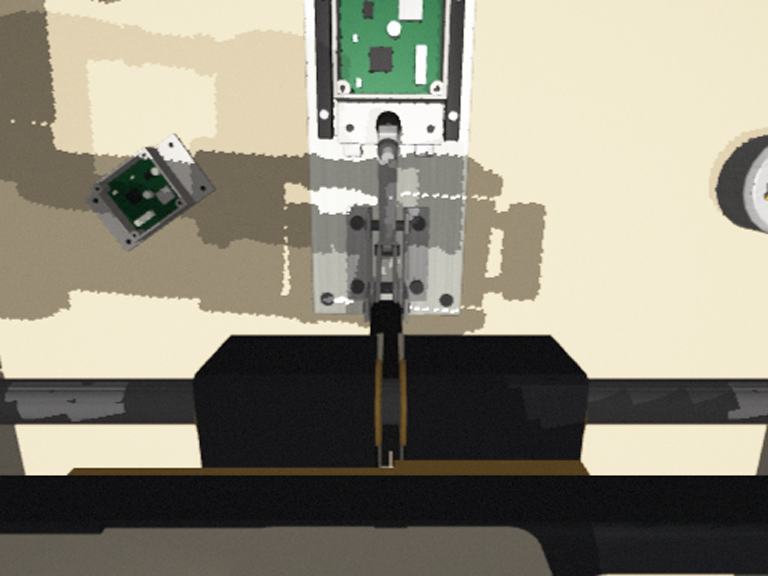

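The wrist view shows the flange edge at row 143 flush against both stops at (352,148) and (425,148). The case is straight between the rails, and the clamp's centre line is at column 387. Next I bring the closed fingertips down on the case side of the handle.

```bash
python3 -m pendant '[[[-0.021,0.001,0.02],[0,0,0],0],[[-0.021,0.001,0.045],[0,0,0],0],[[-0.021,0.001,0.065],[0,0,0],0],[[-0.021,0.001,0.065],[0,0,0],0]]'; python3 -c "
from h import *
tip()"; python3 -m pendant '[[[-0.005,0,0],[0,0,0],0],[[-0.01,0,0],[0,0,0],0],[[-0.015,0,0],[0,0,0],0],[[-0.02,0,0],[0,0,0],0],[[-0.025,0,0.004],[0,0,0],0],[[-0.03,0,0.008],[0,0,0],0]]';python3 - <<'E'
from h import *
tip();c=capture("scene");save(c,"s3.png",(130,140,310,270),4)
E
```

```text
time: 4.72
tool_pos: [507.8, -90.1, 309.9]
tcp_rot: [-3.133, -0.0, 1.356]
contact_force: [-0.8, -0.4, -0.1]
grip_width: 0.6
t 4.72 tip fixture [-124.9   -0.8  131.9] yaw [-1.7952e+02 -1.0000e-02  7.7680e+01] F fixture -0.6 0.7 -0.1 grip 0.6
time: 5.22
tool_pos: [502.9, -119.9, 306.2]
tcp_rot: [3.14, 0.0, 1.357]
contact_force: [0.0, 0.8, 0.3]
grip_width: 0.2
t 5.22 tip fixture [-155.1   -4.1  128.2] yaw [1.7989e+02 1.0000e-02 7.7740e+01] F fixture 0.8 0.2 0.3 grip 0.2
```

View pics/s3.png

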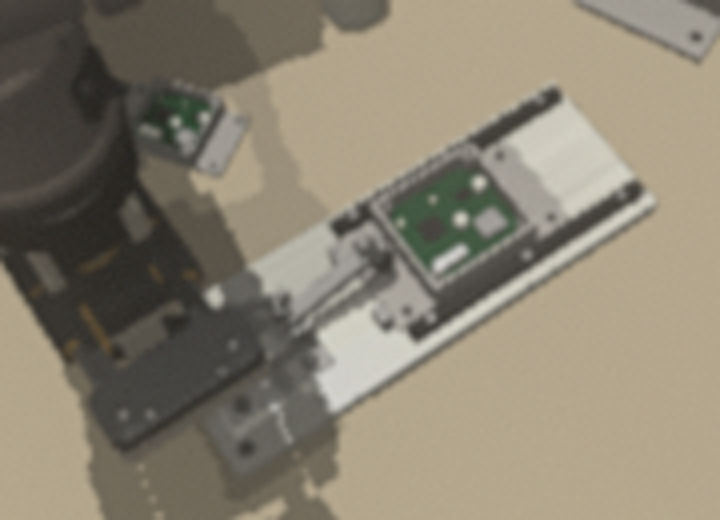

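The scene view shows the case home at the stops and the fingers beginning to swing the handle, with the bar coming down. I follow the arc.

```bash
python3 -m pendant '[[[-0.005,0,0.006],[0,0,0],0],[[-0.009,0,0.013],[0,0,0],0],[[-0.012,0,0.02],[0,0,0],0],[[-0.014,0,0.028],[0,0,0],0],[[-0.017,0,0.035],[0,0,0],0]]'; python3 -c "
from h import *
tip()"; python3 -m pendant '[[[-0.001,0,0.005],[0,0,0],0],[[-0.002,0,0.01],[0,0,0],0]]';python3 -c "
from h import *
tip()"
```

```text
time: 5.68
tool_pos: [499.1, -136.1, 269.7]
tcp_rot: [-3.141, -0.0, 1.357]
contact_force: [1.2, 2.5, 2.4]
grip_width: 0.6
t 5.68 tip fixture [-171.7   -3.4   91.7] yaw [-1.7999e+02 -2.0000e-02  7.7730e+01] F fixture 2.7 -0.7 2.4 grip 0.6
time: 5.85
tool_pos: [498.7, -138.1, 260.0]
tcp_rot: [-3.141, -0.0, 1.357]
contact_force: [0.1, -0.1, 0.7]
grip_width: 0.6
t 5.85 tip fixture [-173.7   -3.4   82. ] yaw [-1.7998e+02 -1.0000e-02  7.7740e+01] F fixture -0.1 -0.1 0.7 grip 0.6
```

```bash
python3 -m pendant '[[[-0.001,0,0.006],[0,0,0],0],[[-0.002,0,0.012],[0,0,0],0]]'; python3 -c "
from h import *
tip()"; python3 -m pendant '[[[0,0,0.003],[0,0,0],0],[[0,0,0.005],[0,0,0],0]]';python3 -c "
from h import *
tip()"
```

```text
time: 6.02
tool_pos: [498.2, -139.9, 248.0]
tcp_rot: [-3.141, -0.0, 1.357]
contact_force: [0.5, -0.4, 0.0]
grip_width: 0.3
t 6.02 tip fixture [-175.6   -3.4   70. ] yaw [-179.98   -0.     77.75] F fixture -0.3 -0.6 0.0 grip 0.3
time: 6.18
tool_pos: [498.2, -139.8, 242.9]
tcp_rot: [-3.141, -0.0, 1.357]
contact_force: [-0.2, 0.5, 0.7]
grip_width: 0.2
t 6.18 tip fixture [-175.5   -3.2   64.9] yaw [-1.7994e+02 -2.0000e-02  7.7740e+01] F fixture 0.4 0.3 0.7 grip 0.2
```

```bash
python3 -m pendant '[[[0,0,0.001],[0,0,0],0],[[0,0,0.002],[0,0,0],0]]'; python3 -c "
from h import *
tip()"; python3 -m pendant '[[[0,0,-0.02],[0,0,0],0],[[0,0,-0.06],[0,0,0],0],[[0,0,-0.1],[0,0,0],0],[[-0.04,0.03,-0.12],[0,0,0],0],[[-0.08,0.06,-0.12],[0,0,0],0],[[-0.11,0.09,-0.12],[0,0,0],0],[[-0.14,0.12,-0.12],[0,0,0],0],[[-0.17,0.15,-0.12],[0,0,0],0],[[-0.17,0.15,-0.12],[0,0,0],0]]';python3 - <<'E'
from h import *
import pickle
tip();c=capture("scene");b=capture("top");pickle.dump((c,b),open("c1.pkl","wb"))
A=cv2.resize(c["color"][145:265,130:310],None,fx=4,fy=4,interpolation=2)[:270*2]
B=cv2.resize(b["color"][180:245,205:350],(720,323),interpolation=2)
for nm,f in (("end",(-206,-3,58)),("flange stop",(-28,0,17))): print(nm,((proj(c,w(f))-[130,145])*4).round(),"top px",proj(b,w(f)).round(1))
cv2.imwrite("pics/s4.png",cv2.cvtColor(A,4));cv2.imwrite("pics/t4.png",cv2.cvtColor(B,4))
E
```

```text
time: 6.35
tool_pos: [498.4, -139.8, 241.6]
tcp_rot: [3.141, -0.0, 1.357]
contact_force: [-0.1, 0.5, 1.2]
grip_width: 0.5
t 6.35 tip fixture [-175.5   -3.6   63.6] yaw [179.99  -0.    77.74] F fixture 0.4 0.2 1.2 grip 0.5
time: 7.1
tool_pos: [609.7, -341.5, 361.4]
tcp_rot: [3.14, 0.001, 1.355]
contact_force: [0.0, -0.5, 0.2]
grip_width: 0.3
t 7.1 tip fixture [-349.3 -155.2  183.4] yaw [1.7991e+02 8.0000e-02 7.7630e+01] F fixture -0.5 -0.1 0.2 grip 0.3
end [[ 84. 411.]] top px [[345.1 216.4]]
flange stop [[364. 261.]] top px [[278.7 211.2]]
```

View pics/s4.png

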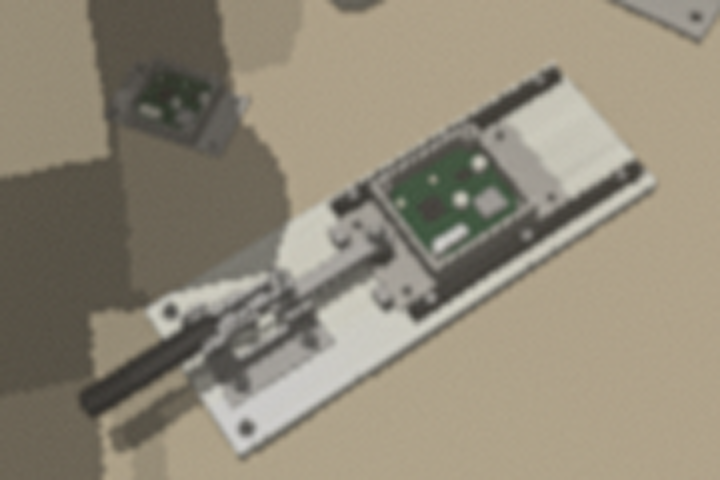

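View pics/t4.png

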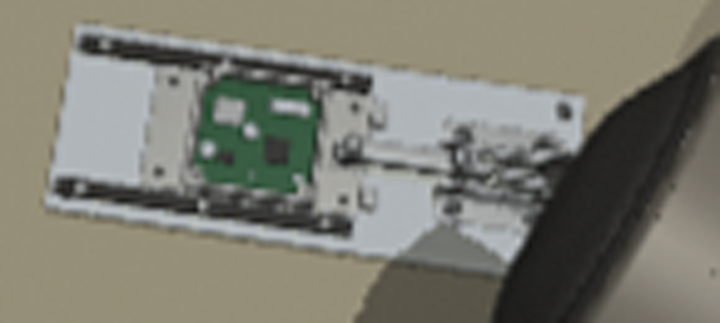

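```bash
python3 -c "
from plant import close_job
print(close_job())"
```

```text
the job is handed in; nothing more can be done
None
```

The case is home against both stops, the clamp looks locked on its flange, and I handed the job in at about 7 s of robot time with the arm clear.

- **Case:** I slid it about 43 mm with the closed fingertips against the box wall. The push was about 2 N while sliding, then rose to 14 N with no further travel. The wrist picture and the final pictures show the flange straight and flush against both stops.
- **Clamp:** I pushed the handle over and down. The force reached about 3.5 N, then fell to nothing just above the dead point, as a snap into lock would. In the final scene picture the sleeve's end is within about 3 mm of its locked position and the foot is down on the flange.
- **Bystanders:** I never moved near the solder reel, the tip cleaner or the flux bottle, but I did not measure them again at the end.

**Weaker checks:**
- My fixture position was off by about 2–3 mm in x and y.
- The foot's clamping force was not measured.
- My last touch on the handle, 1 mm below its locked height, felt only 1.2 N. That doesn't clearly show the hard stop, so the lock is judged from the force drop and the pictures.
- In the last top view the arm hid the handle's end.

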